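Click test of a safety-door roller switch

TASK

Check the yellow safety-door switch on its test stand: from above, press its roller lever down just until it clicks, which is when the orange pointer stands in the green sector (roller about 3 cm down), and never into the red overtravel sector. Hold it there for one second, then let the lever spring all the way back up. Do not press the lever of the blue switch next to it.

Things in the scene. Friction and masses are not known exactly. Their poses are not given: they have to be found in the camera images.
- yellow_stand: Fixed stand with the yellow switch: aluminium base 90 (x) x 170 (y) x 12 mm; origin at the centre of its underside. Yellow body at x -39 to -1, y -31 to 11, top at z 97 mm. Lever swings in the plane x = 20 mm about a pivot at (20, -10, 80) mm, roller end to +y. Gauge plate with the coloured sectors on the -y side, facing +x, top at z 100. The blue switch's stand is alike; they may swap sides.
- yellow_roller (a point): Centre of the white roller on the yellow switch's steel lever: 22 mm diameter, 16 mm long along the stand's x. At rest at (20, 54, 108.5) mm in the stand's frame (roller's top 119.5 mm above the desk); it runs on a 70 mm arc about the pivot and is at (20, 60, 80) mm when the lever reads 0.42 rad. At rest the point's axes are the stand's.
- yellow_lever (a joint): Yellow lever's angle, rad: 0 at rest (raised 0.42 above level), grows as the roller goes down. Clicks at 0.28 (roller 19 mm down); green sector 0.28 to 0.56 (19 to 38 mm down, middle 28.5); red overtravel above 0.56; hard stop 0.9. Spring return: about 2 N at the roller at first, 5 N in mid-green. The click cannot be felt: the reading or the pointer shows it.
- blue_lever (a joint): Angle of the blue switch's lever, same make and meaning: 0 at rest, growing as it is pressed. Not to be pressed.

How it is judged:
By the outcome, as a careful person would: the job done as asked, in the order asked, and still so for the second after the job is handed in, with the robot touching nothing.
It also fails if it takes over 32 s, if anything falls off the work surface, if the arm or the gripper's body presses on something with over 40 N, if the wrist force passes 120 N, or if a joint passes its speed limit or range.

ROBOT

A 6-joint arm with a two-finger parallel gripper is mounted at the origin on the work surface. World frame = base frame: x ahead of the robot, y to its left, z up, the work surface at z = 0. Lengths are in m, angles in rad, forces in N, time in s.
With the tool pointing down it reaches from about 0.325 to 0.75 m from the base axis. Payload 7.6 kg.
Tool frame: the origin (TCP) lies between the finger pads; the fingertips stand robot.tcp_to_tips ahead of it and the grasp point (between the pads) lies 8 mm behind it (robot.tcp_to_tips is the distance from the TCP to the fingertips, in m); y points along the fingers, x is the direction in which the jaws open and shut, and the axes are right-handed (so a half turn about y gives the same grasp; the last joint's range is limited). The gripper opens to 85 mm and grips with 20 to 120 N. Pads are 22 mm wide; open, the fingers measure 114 mm over their backs; the gripper's body (76 mm by 85 mm) begins 54 mm behind the grasp point. The pads swing forward as they close: fully open they stand 13 mm farther back than shut.
Start: joints at [-1.377, 0.052, 1.401, -0, 1.689, -0.07], TCP at [0.137, -0.507, 0.203] pointing down, gripper open.
Joint ranges: [-2.9, 2.9], [-0.91, 2.17], [0.12, 2.37], [-1.06, 4.2], [0.26, 2.73], [-2.93, 2.93]. Speed limits (rad/s): [2.57, 2.57, 3.01, 3.14, 3.14, 3.14].

INTERFACE

Orientations are given as a unit quaternion [w, x, y, z].
In Python, from bench import robot gives the robot as it stands.
- The arm moves only by the tool servo_tool, never from a script. Its argument "moves" is a list that holds one entry, the list of rows, each a list of 4 numbers: the shift along the tool's x, y, z in m, then the turn about the tool's y in degrees. In form: [[[x, y, z, turn], ...]]. A call has 1 to 10 rows; each row is the pose to reach, as a shift and turn from the pose commanded when the call began, along the tool's axes at that moment; what a row does not reach only later rows make up. A row lasts 1/12 s, in which the tool goes at most 41.7 mm and 7.16 degrees, less where a joint would pass 70% of its speed; a pose out of reach is approached as far as the arm can. A call with a gripper value outside its range is refused whole. "claw" is the opening, from -1 (shut) to 1 (fully open), set as the call begins (left out, the last holds). The fingers move at their own pace and stop on an object; "force" is the grip in N (left out, the last holds). Time passes only in rows, so rows that repeat a pose let the fingers close. It gives the time, the measured TCP pose, the force and the opening at its end, in the units of the state.
- robot.sense(): the state, without advancing time (a new reading comes with each control period).
- robot.capture(name): name is "scene" or "top" or "wrist"; returns a dict with "frame" (420x560x3 uint8, red, green, blue), "fx", "fy", "cx", "cy" (pixels), "origin" and "attitude" of the camera in the world; the wrist camera has in their place "tool_from_camera" (4x4, takes a point from camera to tool coordinates, whose origin is the TCP and whose axes are the tool frame's). Camera axes: x right, y down, z forward; pixel columns grow to the right and rows downward; lengths in m; the calibration is good to about 2 mm. A picture is of the moment at which its call begins: read the wrist's pose just before it. There is no depth.
- robot.close_job(): hands the job in, once; it reports no verdict.
The state is a dict: "clock": time; "joints": joint angles; "qvel": joint speeds; "tau": joint torques, N m; "ee_pos": TCP position; "orientation": TCP orientation; "wrist_force": force on the tool from outside, world axes, zero at the start; "moment": the same for the moment, N m; "opening": finger opening in m.
Only numpy, scipy, OpenCV 4.12 (cv2) and the standard library are available. Lean on these libraries where they do the work, as an engineer would, in place of code of your own. Each camera call takes 0.05 s, during which the arm holds its last target. There are 200 camera calls.

## Working session

There is one attempt and no reset: what is moved stays moved. The work goes in short steps, Python scripts to look and compute and a tool call to move; the robot and the scene stay as the last step left them, time stands still between calls to the robot, and variables do not carry over. Pictures are saved under pics/ and viewed, about 8 in all and at most 12, crops included, and the job is handed in when it is done.

Besides the shell and the picture viewer there is one more tool, called after "Emit:" in YAML: its name, and indented under it one key for each argument. servo_tool: Moves the arm, as the interface text tells. Its arguments: {"type":"object","properties":{"moves":{"type":"array"},"claw":{"type":"number"},"force":{"type":"number"}},"required":["moves"]}

```bash
mkdir -p pics; ls; cat > h.py <<'E'
import cv2,numpy as np
from bench import robot
def snap(name,f):
    c=robot.capture(name); cv2.imwrite('pics/'+f,cv2.cvtColor(c['frame'],cv2.COLOR_RGB2BGR)); return c
E
python3 - <<'E'
from h import *
s=robot.sense();print(s,robot.tcp_to_tips)
a=snap('scene','s0.png');b=snap('top','t0.png')
for c in(a,b):print({k:c[k] for k in c if k!='frame'})
cv2.imwrite('pics/st0.png',np.hstack([cv2.imread('pics/s0.png'),cv2.imread('pics/t0.png')])[:, :])
E
```

```text
pics
{'clock': 0.0, 'joints': array([-1.37727491e+00,  5.28327945e-02,  1.40172374e+00,  1.32620379e-06,
        1.68857437e+00, -7.02920034e-02]), 'qvel': array([ 0.00049467, -0.00083091, -0.00041473, -0.0004133 ,  0.00098324,
        0.00203662]), 'tau': array([-7.23437097e-04, -3.81662714e+01, -3.60188484e+01, -1.78965283e-04,
        6.12233678e-03,  2.10349720e-05]), 'ee_pos': array([ 0.13686275, -0.50649794,  0.20187503]), 'orientation': array([ 0.56177909, -0.56105809,  0.43030123, -0.42948682]), 'wrist_force': array([0.26752182, 0.44996205, 0.01223954]), 'moment': array([ 0.04650204, -0.02583246,  0.01182064]), 'opening': 0.0857674070294284} 0.011
{'fx': 530.008025763763, 'fy': 530.008025763763, 'cx': 280.59554352204657, 'cy': 204.17404278438846, 'origin': array([ 1.23841019, -0.09132282,  0.6350634 ]), 'attitude': array([-0.34536306,  0.68602209,  0.56708583, -0.29750917])}
{'fx': 387.05586645050465, 'fy': 387.05586645050465, 'cx': 280.0133022664484, 'cy': 210.64728520873243, 'origin': array([0.39807402, 0.01784383, 0.74788239]), 'attitude': array([-0.08205187,  0.74162906, -0.66190565,  0.07165712])}
```

View pics/s0.png

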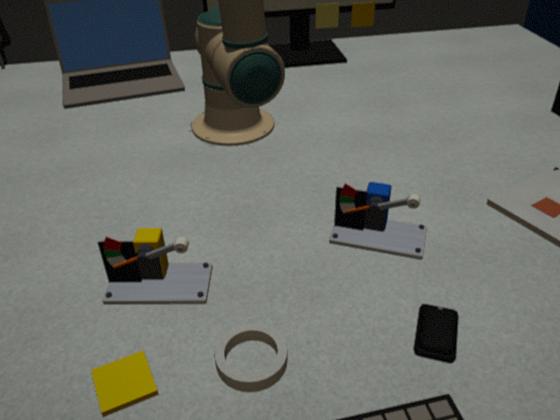

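View pics/t0.png

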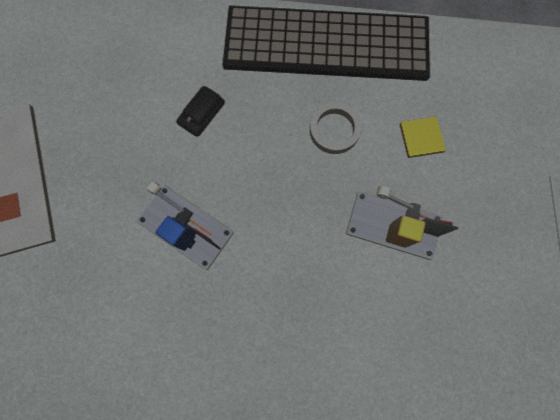

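The scene view shows the yellow switch at left, with its roller near (181,244) and its pointer at rest. The top view shows it at right, with the roller near (385,191) and base bolts near (362,196), (353,230) and (430,253). The blue switch is well away from it. Next I'll triangulate.

```bash
cat >> h.py <<'E'
from scipy.spatial.transform import Rotation as R
def Q(q): return R.from_quat(np.roll(q,-1)).as_matrix()
def ray(c,u,v,A=None,o=None):
    A=Q(c['attitude']) if A is None else A; o=c['origin'] if o is None else o
    d=A@np.array([(u-c['cx'])/c['fx'],(v-c['cy'])/c['fy'],1]); return o,d/np.linalg.norm(d)
def plane(c,u,v,z):
    o,d=ray(c,u,v); return o+d*(z-o[2])/d[2]
def tri(r1,r2):
    (o1,d1),(o2,d2)=r1,r2
    t=np.linalg.lstsq(np.c_[d1,-d2],o2-o1,rcond=None)[0]; p,q=o1+t[0]*d1,o2+t[1]*d2
    return (p+q)/2,np.linalg.norm(p-q)
def roller(c,u,v,w=14):
    f=c['frame'][v-w:v+w,u-w:u+w].astype(np.uint8); hsv=cv2.cvtColor(f,cv2.COLOR_RGB2HSV)
    m=cv2.inRange(hsv,(0,0,185),(180,60,255)); n,l,s,ce=cv2.connectedComponentsWithStats(m)
    k=1+np.argmax(s[1:,4]); return ce[k]+[u-w,v-w],s[k]
E
python3 - <<'E'
from h import *
a=robot.capture('scene');b=robot.capture('top')
try:
    p1,s1=roller(a,181,244);p2,s2=roller(b,385,191);print(p1,s1,p2,s2)
except Exception as e: print(e);p1,p2=(181,244),(385,191)
print(tri(ray(a,*p1),ray(b,*p2)), plane(b,*p2,.1085))
P=[plane(b,*q,.012) for q in[(362,196),(353,230),(430,253)]];print(P)
d=P[1]-P[2];print('ydir',np.degrees(np.arctan2(d[1],d[0])),np.linalg.norm(d),np.linalg.norm(P[0]-P[1]))
x=P[0]-P[1];print('xdir',np.degrees(np.arctan2(x[1],x[0])))
s=robot.sense();print(Q(s['orientation']))
E
```

```text
attempt to get argmax of an empty sequence
(array([ 0.59267827, -0.13832815,  0.11057368]), np.float64(0.0004563764925205397)) [ 0.59330341 -0.13907077  0.1085    ]
[array([ 0.60750765, -0.11848448,  0.012     ]), array([ 0.53802295, -0.10587049,  0.012     ]), array([ 0.51037838, -0.2543637 ,  0.012     ])]
ydir 79.45413114876114 0.15104453999453 0.07062037150742868
xdir -10.289199765465733
[[ 2.60745812e-01 -1.63079550e-04  9.65407476e-01]
 [-9.65407075e-01  8.83479361e-04  2.60745853e-01]
 [-8.95439897e-04 -9.99999596e-01  7.29253916e-05]]
```

Emit:
servo_tool:
  moves:
    - [[-0.01,0,0.023,0],[-0.022,0,0.05,0],[-0.035,0,0.08,0],[-0.048,0,0.11,0],[-0.061,0,0.14,0],[-0.074,0,0.17,0],[-0.087,0,0.2,0],[-0.1,0,0.23,0],[-0.11,0,0.255,0],[-0.12,0,0.27,0]]
  claw: -1

```text
clock: 1.03
ee_pos: [0.368, -0.3189, 0.2025]
orientation: [0.562, -0.562, 0.429, -0.429]
wrist_force: [-0.4, -0.0, 0.1]
opening: -0.0002
```

Emit:
servo_tool:
  moves:
    - [[-0.01,0,0.023,0],[-0.022,0,0.05,0],[-0.035,0,0.08,0],[-0.048,0,0.11,0],[-0.061,0,0.14,0],[-0.074,0,0.17,0],[-0.087,0,0.2,0],[-0.1,0,0.23,0],[-0.11,0,0.255,0],[-0.118,0,0.267,0]]

```text
clock: 1.87
ee_pos: [0.5949, -0.135, 0.2017]
orientation: [-0.562, 0.562, -0.43, 0.429]
wrist_force: [-1.3, -0.4, 0.4]
opening: 0.0001
```

```bash
python3 - <<'E'
from h import *
s=robot.sense();print(s['ee_pos'],s['clock'])
w=snap('wrist','w1.png');a=snap('scene','s1.png')
T=w['tool_from_camera'];A=Q(s['orientation'])
# project assumed roller and TCP tip in wrist
for p in[[.593,-.1385,.1105],[.5949,-.135,.1907]]:
    q=np.linalg.inv(T)@np.r_[A.T@(np.array(p)-s['ee_pos']),1];print('wrist px',w['cx']+w['fx']*q[0]/q[2],w['cy']+w['fy']*q[1]/q[2])
i=cv2.imread('pics/s1.png')[140:320,70:290];i=cv2.resize(i,None,fx=2.2,fy=2.2,interpolation=cv2.INTER_CUBIC)
j=cv2.resize(cv2.imread('pics/w1.png'),None,fx=396/560*.78,fy=396/560*.78);c=np.zeros((396,800,3),np.uint8)
c[:,:484]=i;c[:j.shape[0],484:484+j.shape[1]]=j;cv2.imwrite('pics/c1.png',c[:,:800])
E
```

```text
[ 0.59488709 -0.13496148  0.20172985] 1.8667
wrist px 282.64836260731556 211.8453971694597
wrist px 278.4330930992905 253.53928255574795
```

View pics/c1.png

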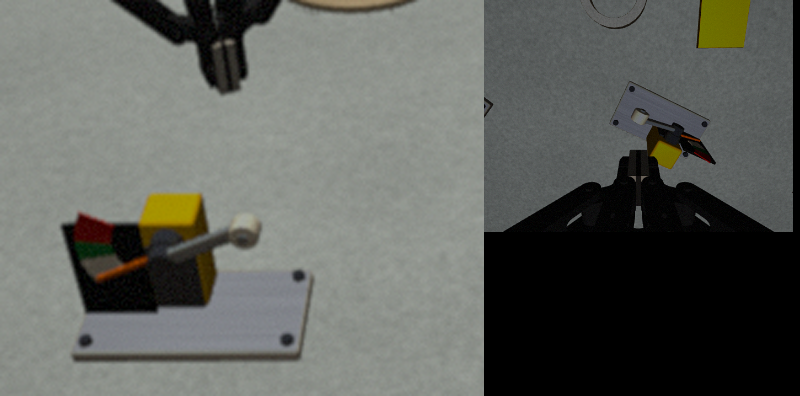

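The roller appears at about (281,212) in the wrist image, against a prediction of (283,212). The closed fingertips stand above it and the pointer is at rest. I'll descend close to the roller.

Emit:
servo_tool:
  moves:
    - [[0,0.008,0,0],[0,0.02,0,0],[0,0.032,0,0],[0,0.044,0,0],[0,0.052,0,0],[0,0.055,0,0],[0,0.055,0,0],[0,0.055,0,0]]

```text
clock: 2.63
ee_pos: [0.5933, -0.1372, 0.1479]
orientation: [0.561, -0.561, 0.43, -0.43]
wrist_force: [0.4, -0.2, -0.3]
opening: -0.0003
```

Emit:
servo_tool:
  moves:
    - [[0,0.004,0,0],[0,0.008,0,0],[0,0.012,0,0],[0,0.016,0,0],[0,0.02,0,0],[0,0.02,0,0],[0,0.02,0,0]]

```text
clock: 3.22
ee_pos: [0.5931, -0.137, 0.1273]
orientation: [-0.561, 0.562, -0.43, 0.43]
wrist_force: [0.1, 0.8, 0.7]
opening: 0.0001
```

```bash
python3 - <<'E'
from h import *
s=robot.sense();print(s['ee_pos'],s['clock'],s['wrist_force'])
snap('scene','s2.png')
i=cv2.imread('pics/s2.png')[180:310,80:230];cv2.imwrite('pics/c2.png',cv2.resize(i,None,fx=4,fy=4,interpolation=cv2.INTER_CUBIC))
E
```

```text
[ 0.59310736 -0.13699678  0.12730189] 3.2167 [0.11498156 0.84377749 0.70775917]
```

View pics/c2.png

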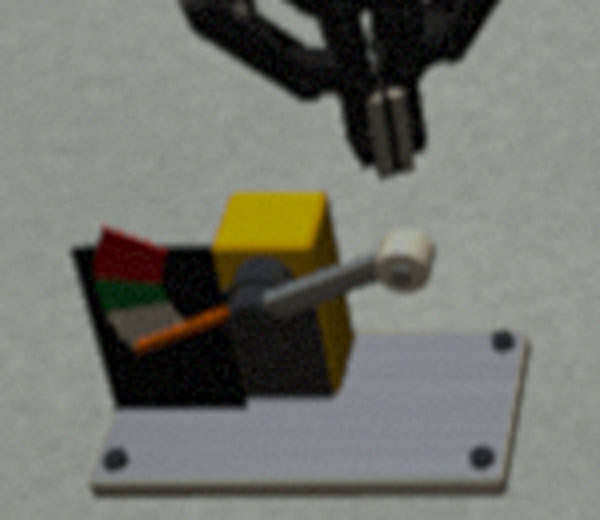

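The fingers look about 20 mm above the roller still, and the force is about 0. So the tips are not where I assumed. I'll check by casting a ray to the tip in the scene image (178,224) and from the wrist camera.

```bash
python3 - <<'E'
from h import *
s=robot.sense();P=s['ee_pos'];A=Q(s['orientation'])
w=snap('wrist','w3.png');a=robot.capture('scene');T=w['tool_from_camera']
def pr(p):
    q=Q(a['attitude']).T@(np.array(p)-a['origin']);return a['cx']+a['fx']*q[0]/q[2],a['cy']+a['fy']*q[1]/q[2]
def pw(p):
    q=np.linalg.inv(T)@np.r_[A.T@(np.array(p)-P),1];return w['cx']+w['fx']*q[0]/q[2],w['cy']+w['fy']*q[1]/q[2]
for dz in(0,.011,.03):print(dz,pr(P-[0,0,dz]),pw(P-[0,0,dz]))
print('roller',pr([.593,-.1385,.1105]),pw([.593,-.1385,.1105]))
o,d=ray(a,178,223.8);t=(P[0]-o[0])/d[0];print('tip at tcp x',o+t*d,'gap ray',)
i=w['frame'][150:420,130:430,::-1];cv2.imwrite('pics/c3.png',cv2.resize(i,None,fx=2.2,fy=2.2))
print(np.round(T,3))
E
```

```text
0 (np.float64(180.27227657490528), np.float64(235.50258265423585)) (np.float64(278.2888949807545), np.float64(262.6197763781716))
0.011 (np.float64(181.18413833672867), np.float64(241.07435233351163)) (np.float64(278.3416300121779), np.float64(253.5795767640281))
0.03 (np.float64(182.72565320578167), np.float64(250.49350572620082)) (np.float64(278.42077852471766), np.float64(240.01139763892152))
roller (np.float64(180.74980994131582), np.float64(244.16873359187176)) (np.float64(280.7333098052183), np.float64(249.9819235991789))
tip at tcp x [ 0.59328654 -0.13759156  0.15030975] gap ray
[[ 1.    -0.001  0.001  0.001]
 [-0.001 -0.32   0.947 -0.171]
 [-0.    -0.947 -0.32   0.083]
 [ 0.     0.     0.     1.   ]]
```

View pics/c3.png

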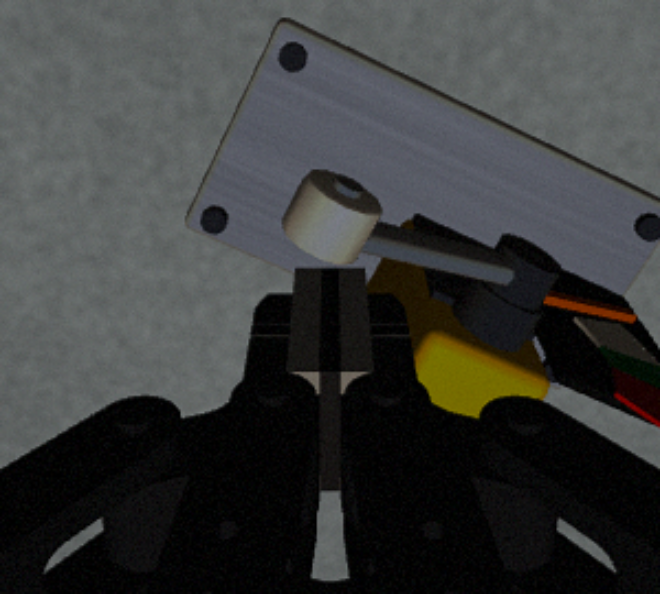

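```bash
python3 - <<'E'
from h import *
s=robot.sense();P=s['ee_pos'];A=Q(s['orientation'])
w=robot.capture('wrist');a=robot.capture('scene');T=w['tool_from_camera']
for uv,wv in(((178,223.8),(280,272)),((178,222),(280,272)),((178,225),(280,270))):
    p,e=tri(ray(a,*uv),ray(w,*wv,A=A@T[:3,:3],o=P+A@T[:3,3]));print(p,e,'tool',A.T@(p-P))
E
```

```text
[ 0.6031326  -0.13610649  0.15755378] 0.0015852237074039967 tool [ 0.00156183 -0.0295339   0.00963574]
[ 0.60570879 -0.13545048  0.16275137] 0.0016896126672245847 tool [ 0.00160209 -0.03473029  0.01229619]
[ 0.60283181 -0.13630138  0.15511073] 0.0018057097661725143 tool [ 0.00167069 -0.02709096  0.00929346]
```

Triangulation puts the tips about 29 mm behind the TCP rather than 11 mm ahead, so the gap is about 30 mm. I won't trust `tcp_to_tips` here, and will go down guided by force and images.

Emit:
servo_tool:
  moves:
    - [[0,0.005,0,0],[0,0.01,0,0],[0,0.015,0,0],[0,0.02,0,0],[0,0.02,0,0],[0,0.02,0,0]]

```text
clock: 3.97
ee_pos: [0.593, -0.137, 0.107]
orientation: [-0.561, 0.562, -0.43, 0.43]
wrist_force: [-0.0, -0.6, 0.6]
opening: 0.0
```

```bash
cat >> h.py <<'E'
def look(n):
    s=robot.sense();print(s['ee_pos'],s['clock'],s['wrist_force'])
    c=snap('scene','s%d.png'%n);f=c['frame']
    i=f[180:310,80:230,::-1];cv2.imwrite('pics/c%d.png'%n,cv2.resize(i,None,fx=4,fy=4,interpolation=cv2.INTER_CUBIC))
    h=cv2.cvtColor(f[225:285,95:145],cv2.COLOR_RGB2HSV)
    m=cv2.inRange(h,(5,150,120),(18,255,255));y,x=np.nonzero(m)
    vx,vy,x0,y0=cv2.fitLine(np.c_[x,y].astype(np.float32),cv2.DIST_L2,0,.01,.01).ravel()
    k=np.argmin(x);print('pointer n',len(x),'tilt deg',np.degrees(np.arctan2(vy*np.sign(vx),abs(vx))),'tip',x[k]+95,y[k]+225)
E
python3 - <<'E'
from h import *
look(4)
E
```

```text
[ 0.592981   -0.13699168  0.10702304] 3.9667 [-0.03104255 -0.63845072  0.57373076]
pointer n 20 tilt deg -20.167974 tip 115 265
```

View pics/c4.png

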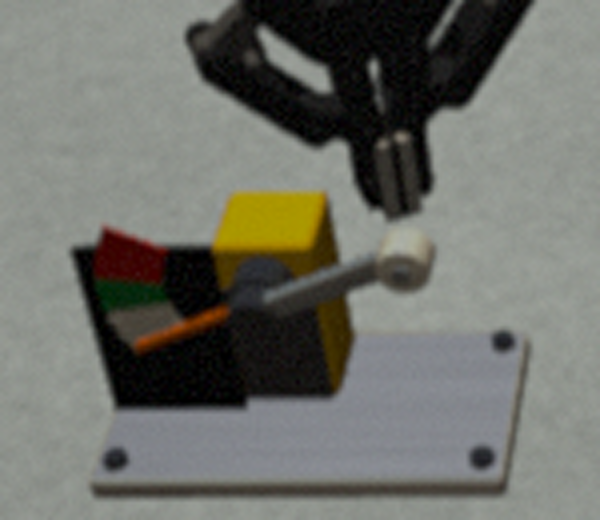

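The tips are now at about (400,217) in the crop, just above the roller's top at (405,230). The pointer still rests at the bottom of the grey. I'll ease down.

Emit:
servo_tool:
  moves:
    - [[0,0.003,0,0],[0,0.006,0,0],[0,0.009,0,0],[0,0.012,0,0],[0,0.012,0,0],[0,0.012,0,0]]

```text
clock: 4.52
ee_pos: [0.5931, -0.137, 0.0954]
orientation: [-0.561, 0.562, -0.43, 0.43]
wrist_force: [-0.0, 0.4, 0.0]
opening: -0.0004
```

```bash
python3 - <<'E'
from h import *
look(5)
E
```

```text
[ 0.59311494 -0.13700846  0.09535936] 4.5167 [-0.01136175  0.36256163  0.03202409]
pointer n 21 tilt deg -19.22387 tip 114 265
```

Emit:
servo_tool:
  moves:
    - [[0,0.002,0,0],[0,0.004,0,0],[0,0.006,0,0],[0,0.006,0,0],[0,0.006,0,0]]

```text
clock: 4.98
ee_pos: [0.5935, -0.1368, 0.09]
orientation: [0.562, -0.561, 0.43, -0.43]
wrist_force: [0.1, 2.2, 2.0]
opening: 0.0002
```

```bash
python3 - <<'E'
from h import *
look(6)
E
```

```text
[ 0.59351442 -0.13682491  0.09002272] 4.9833 [0.14752039 2.18778388 2.04278526]
pointer n 20 tilt deg -19.283417 tip 114 265
```

View pics/c6.png

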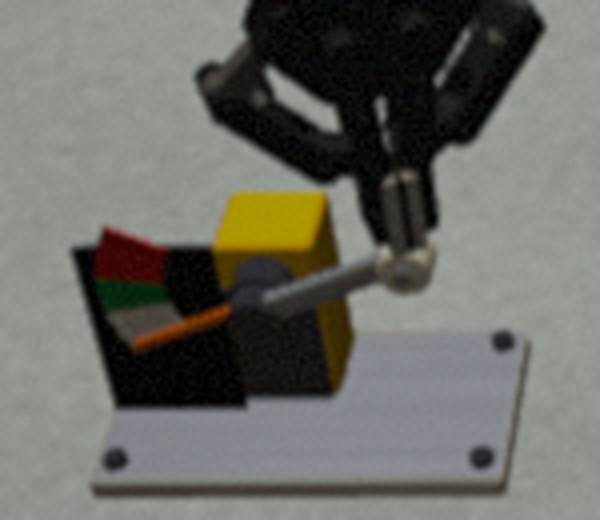

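The tips now touch the roller: about 2 N, pointer not moved. That puts contact at TCP z ≈ 0.090, which agrees with the triangulated tip. Mid-green is then at TCP z ≈ 0.062. I'll press most of the way and check the pointer.

Emit:
servo_tool:
  moves:
    - [[0,0.004,0,0],[0,0.008,0,0],[0,0.012,0,0],[0,0.016,0,0],[0,0.016,0,0],[0,0.016,0,0]]

```text
clock: 5.53
ee_pos: [0.5931, -0.1372, 0.0733]
orientation: [-0.561, 0.562, -0.43, 0.43]
wrist_force: [0.0, 2.6, 3.6]
opening: 0.0
```

```bash
python3 - <<'E'
from h import *
look(7)
E
```

```text
[ 0.59314213 -0.13717111  0.07332823] 5.5333 [0.03195538 2.59958603 3.55713879]
pointer n 32 tilt deg -6.3500137 tip 109 259
```

View pics/c7.png

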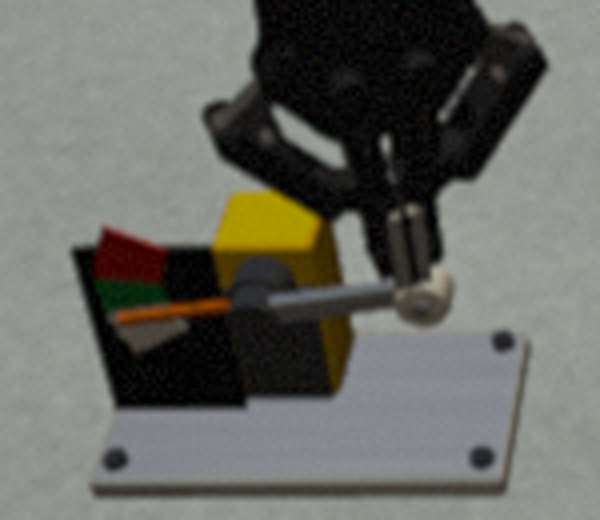

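The pointer is now at the grey/green boundary, with the roller about 17 mm down. I'll go about 11 mm further to mid-green, following the roller about 4 mm outward.

Emit:
servo_tool:
  moves:
    - [[-0.001,0.003,0.0005,0],[-0.002,0.006,0.001,0],[-0.003,0.009,0.0015,0],[-0.0035,0.011,0.0015,0],[-0.0035,0.011,0.0015,0],[-0.0035,0.011,0.0015,0]]

```text
clock: 6.08
ee_pos: [0.5937, -0.1338, 0.0626]
orientation: [-0.561, 0.562, -0.43, 0.43]
wrist_force: [-0.7, -3.3, 3.9]
opening: 0.0001
```

```bash
python3 - <<'E'
from h import *
look(8)
E
```

```text
[ 0.59373275 -0.13380912  0.06261628] 6.0833 [-0.72780406 -3.30233591  3.9253512 ]
pointer n 28 tilt deg 0.0 tip 108 255
```

View pics/c8.png

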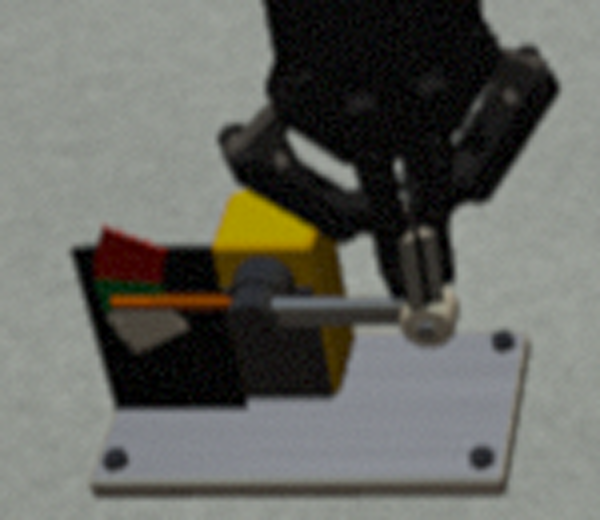

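The pointer tip at crop (112,301) lies inside the green (rows 281–310) and the lever is about level, roughly 0.4 rad. I'll hold here for well over 1 s.

Emit:
servo_tool:
  moves:
    - [[0,0,0,0],[0,0,0,0],[0,0,0,0],[0,0,0,0],[0,0,0,0],[0,0,0,0],[0,0,0,0],[0,0,0,0]]

```text
clock: 6.8
ee_pos: [0.5939, -0.1334, 0.0628]
orientation: [-0.561, 0.561, -0.43, 0.43]
wrist_force: [-0.7, -3.7, 3.5]
opening: -0.0002
```

```bash
python3 - <<'E'
from h import *
look(9)
E
```

```text
[ 0.59386039 -0.13337923  0.06277029] 6.8 [-0.65771682 -3.65968876  3.48111979]
pointer n 29 tilt deg 0.0 tip 108 255
```

Emit:
servo_tool:
  moves:
    - [[0,0,0,0],[0,0,0,0],[0,0,0,0],[0,0,0,0],[0,0,0,0]]

```text
clock: 7.27
ee_pos: [0.5939, -0.1333, 0.0627]
orientation: [-0.561, 0.561, -0.43, 0.43]
wrist_force: [-0.2, -2.3, 4.5]
opening: 0.0001
```

Emit:
servo_tool:
  moves:
    - [[0,-0.006,0,0],[0,-0.014,0,0],[0,-0.024,0,0],[0,-0.036,0,0],[0,-0.05,0,0],[0,-0.064,0,0],[0,-0.078,0,0],[0,-0.088,0,0],[0,-0.09,0,0],[0,-0.09,0,0]]

```text
clock: 8.1
ee_pos: [0.5942, -0.1331, 0.1537]
orientation: [0.562, -0.561, 0.429, -0.43]
wrist_force: [-0.3, -0.2, -0.7]
opening: 0.0001
```

```bash
python3 - <<'E'
from h import *
look(10)
i=cv2.imread('pics/s10.png')[130:310,80:440];cv2.imwrite('pics/c10.png',cv2.resize(i,None,fx=2.2,fy=2.2,interpolation=cv2.INTER_CUBIC))
E
```

```text
[ 0.59417058 -0.13312373  0.15367366] 8.1 [-0.30842967 -0.19906405 -0.72952973]
pointer n 18 tilt deg -19.816467 tip 115 265
```

View pics/c10.png

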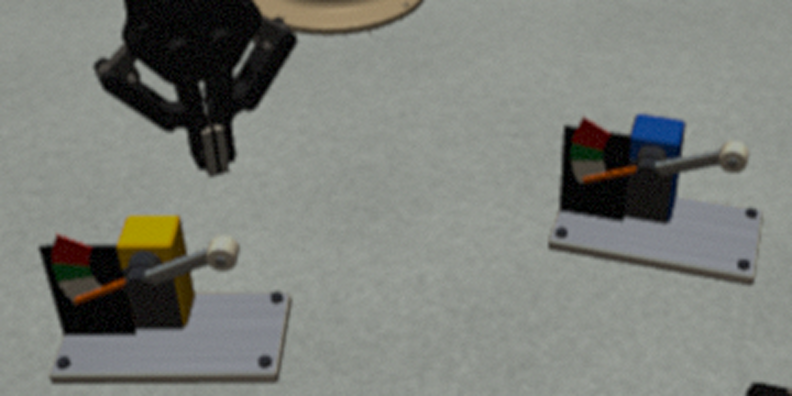

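The yellow lever is fully back: pointer tip at (115,265), as before the press. The gripper is clear and the blue lever is still at rest.

```bash
python3 -c "
from bench import robot
print(robot.close_job())"
```

```text
the job is handed in; nothing more can be done
None
```

I pressed the yellow switch's roller from above with the closed fingers until the pointer stood in the green sector. I held it there for about 1.2 s, let the lever spring back, and handed the job in at about 8.1 s.

- **Press:** the roller went about 28 mm down from first contact. The pointer's tip was inside the green in the picture, with the lever about level (roughly 0.4 rad). It looked the same midway through the hold, and I never saw it near red. Wrist force stayed at a few newtons.
- **Release:** the pointer is back at its starting pixel and tilt, the gripper is well above the roller, and the wrist force is about 0. The blue lever is at rest and was never approached.
- **Disagreement:** `robot.tcp_to_tips` says the fingertips stand 11 mm ahead of the TCP. Camera triangulation and the point of contact both put the shut tips about 29 mm behind it. I went by contact and the pointer instead.

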